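Refit the tee handle to a ball valve and close it

ROBOT

A 6-joint arm with a two-finger parallel gripper is mounted at the origin on a cart in front of the work surface, level with it; the furniture and walls round the work are solid. World frame = base frame: x ahead of the robot, y to its left, z up, the work surface at z = 0. Lengths are in m, angles in rad, forces in N, time in s.
With the tool pointing down it reaches from about 0.325 to 0.85 m from the base axis. Payload 4.4 kg.
Tool frame: the origin (TCP) lies on the centre line of the jaws, within the pads' length; the fingertips stand 14 mm ahead of it and the grasp point (between the pads) lies 5 mm behind it; z points along the fingers, y is the line along which they close (so a half turn about z gives the same grasp; the last joint's range is limited). The gripper opens to 94 mm and grips with 3 to 60 N. Pads are 16 mm wide; open, the fingers measure 119 mm over their backs; the gripper's body (75 mm by 177 mm) begins 78 mm behind the grasp point.
Start: joints at [-1.331, 0.207, 1.542, -0, 1.393, -0.15], TCP at [0.219, -0.532, 0.219] pointing down, gripper open.
Joint ranges: [-2.73, 2.73], [-0.86, 2.22], [0.23, 2.46], [-1.11, 4.25], [0.08, 2.63], [-2.82, 2.82]. Speed limits (rad/s): [2.79, 2.79, 3.14, 3.14, 3.14, 3.14].

INTERFACE

Orientations are given as a unit quaternion [x, y, z, w].
In Python, from station import env, fingers, planner, vision, job, models gives the robot as it stands. Calls block until the motion is done:
- env.reach(position, orientation): joint-space move of the TCP to a pose.
- env.move_l(position, ori=None, max_speed=0.15, max_force=None): straight line of the TCP; ori=None keeps the orientation; max_speed is the mean speed in m/s. With max_force (N) it stops when the force on the tool has changed by that much, and returns True; else False.
- env.move_joints(angles): joint-space move.
- fingers.move_gripper(opening, squeeze=None): finger opening in m; squeeze is the grip in N (None keeps the last); returns when the fingers have stopped.
- env.wait(seconds).
- planner.solve_ik(position, orientation): joint angles nearest the present ones, or None.
- env.state(): the state.
- vision.snapshot(name): name is "side" or "top"; returns the picture (384x512x3 uint8, red, green, blue); there is no depth.
- vision.camera_params(name): a dict with "camera_matrix" (3x3 intrinsics, pixels), "k1" (the pictures are not rectified: a ray, as slopes to the right and down, at radius r is drawn at 1 + k1 r^2 times it, then the intrinsics apply), "R" (3x3) and "t" (3): a world point X has camera coordinates R X + t. Camera axes: x right, y down, z forward; pixel columns grow to the right and rows downward; lengths in m; the calibration is good to about 2 mm. A picture is of the moment at which its call begins. camera_params takes no time and is no camera call.
A pose or a line that the arm cannot do raises env.Unreachable and nothing moves.
- job.job_done(): hands the job in; it is judged then, once.
Trained networks look in the newest picture that a camera, given by its name, has taken for a name from the list of things; names that differ only in an ending like _2 or _b are one class to them, and where a whole thing is asked for, a point or a joint stands for the part that bears it (a point fixed in the world has none). Each returns a list of dicts, best first, with "confidence" (0 to 1); they miss things now and then, are a little off and sometimes report something else, mostly with a low value. They report only what shows in the picture. A call takes as long as a camera call.
- models.trace(label, camera): "mask" (384x512 bool, what is visible of it) and "centre" ([row, column] in pixels, amid what is visible of it).
- models.place_of(label, camera): "centre" ([row, column] in pixels: a listed point, or the origin of a listed thing).
The state is a dict: "time_s": time; "joint_positions": joint angles; "qvel": joint speeds; "tau": joint torques, N m; "position": TCP position; "orientation": TCP orientation; "ft_force": force on the tool from outside, world axes, zero at the start; "wrist_torque": the same for the moment, N m; "grip_width": finger opening in m; "finger_force": force on a finger pad.
Only numpy, scipy, OpenCV 4.12 (cv2) and the standard library are available. Lean on these libraries where they do the work, as an engineer would, in place of code of your own. Each camera call takes 0.05 s, during which the arm holds its last target. There are 200 camera calls.

TASK

The brass valve clamped in the grey stand has to be closed for its pressure test, but its handle is off. Set the longer of the two dark tee handles on the bare stem, hub down, and press and turn it until it finds the stem's two flats and drops fully home; then turn it clockwise (seen from above) to the stop, so that the handle stands square across the pipe, and let go.

Things in the scene. Friction and masses are not known exactly. Their poses are not given: they have to be found in the camera images.
- long_handle: The longer dark cast tee handle, 150 mm tip to tip along its x, 0.25 kg, loose, hub down on the cart. Origin: centre of the hub's underside, z up. Hub 38 mm (x) by 34 mm (y), 34 mm high; grasp its flat +y and -y sides. Arms 17 to 21 mm wide along +x and -x, 19 to 33 mm up. A double-D bore goes through the hub: flats along x, 13.4 mm apart, bore 23.6 mm long. Half a turn makes no difference.
- short_handle: The shorter handle of the same shape, 108 mm tip to tip, for a smaller valve: its bore (9.6 mm across flats) does not go on this stem. Same axes. The two handles lie to the left and right of the stand, either way about.
- valve_stand: Grey bench stand, fixed, base 96 by 120 mm, with a brass ball valve, 168 mm long, clamped in it, pipe along the stand's y, stem up. Origin: centre of the base's underside. Only stem and handle reach above 118 mm. Open: handle's bar along y; closed: a quarter turn clockwise from above, bar along x. Stops inside the valve end the travel at both.
- stem_shoulder (a point): Centre of the shoulder on which the hub's underside rests when home, on the stem's axis, 118 mm above the cart. Axes of the stand; it does not turn with the stem. The stem turns stiffly (0.15 N m) and stays where left; a light 5 N press does not drag it round.
- stem_tip (a point): Top of the stem, 26 mm above the shoulder (axes of the stand). Stem 22 mm round, two flats 12 mm apart, top 3.5 mm chamfered; a seated handle has 0.08 rad play. It stands 0.35 to 1.15 rad clockwise from open, angle not reported: see it (the stop ear under the shoulder points along the flats) or feel for it. A handle out of line rides 22 to 26 mm above the shoulder; in line it drops.

How it is judged:
On the way:
1. the long handle is fully home on the stem's flats (z of long_handle in the frame of stem_shoulder between -0.003 and 0.003 m and horizontal distance between long_handle and stem_shoulder below 0.004 m), for 0.2 s.
At the end, for the whole second after the job is handed in: The long handle sits hub down on the stem, home on the shoulder within 3 mm, centred within 4 mm, upright within 0.08 rad, its bar square across the pipe within 0.14 rad (8 degrees; valve closed), at rest (all of step 1 and angle between long_handle's own z axis and vertical below 0.08 rad and angle between the x axis of long_handle and the y axis of valve_stand, either way round above 1.43 rad and linear speed of long_handle below 0.02 m/s); the robot touches nothing.
It also fails if it takes over 58 s, if anything falls off the work surface, if the arm or the gripper's body presses on something with over 40 N, if the wrist force passes 120 N, or if a joint passes its speed limit or range.

## Working session

There is one attempt and no reset: what is moved stays moved. The work goes in short steps, each a Python script; the robot and the scene stay as the last script left them, time stands still between calls to the robot, and variables do not carry over. Pictures are saved under pics/ and viewed, at most 10 in all, crops included, and the job is handed in when it is done.

```bash
mkdir -p pics; ls
python3 - <<'E'
from station import env, fingers, planner, vision, job, models
import cv2, numpy as np
ims=[]
for c in ("top","side"):
    im=vision.snapshot(c); cv2.imwrite(f"pics/{c}0.png",im[:,:,::-1])
    p=vision.camera_params(c); print(c,p["camera_matrix"].tolist(),p["k1"],np.round(p["R"],4).tolist(),np.round(p["t"],4).tolist())
    for l in ("long_handle","short_handle","valve_stand","stem_shoulder","stem_tip"):
        print(l,[(np.round(d["centre"],1).tolist(),round(d["confidence"],2)) for d in models.place_of(l,c)])
print(env.state())
E
```

```text
pics
station.py
top [[394.0268388317516, 0.0, 260.84450124247843], [0.0, 394.0268388317516, 191.7400209999892], [0.0, 0.0, 1.0]] -0.10958171780869887 [[0.028, -0.9995, -0.0123], [-0.9989, -0.0275, -0.0388], [0.0385, 0.0133, -0.9992]] [-0.0315, 0.4735, 1.051]
long_handle [([200.7, 166.4], 0.82)]
short_handle [([199.5, 361.7], 0.8)]
valve_stand [([161.3, 243.4], 0.64)]
stem_shoulder [([156.0, 246.1], 0.75)]
stem_tip [([151.3, 240.4], 0.6)]
side [[426.454036372506, 0.0, 254.42336085367208], [0.0, 426.454036372506, 192.5889039189228], [0.0, 0.0, 1.0]] -0.15919412584091788 [[-0.9735, -0.2284, 0.0098], [-0.0999, 0.3863, -0.917], [0.2057, -0.8936, -0.3989]] [0.4427, 0.1574, 1.161]
long_handle [([278.8, 237.3], 0.86)]
short_handle [([193.4, 272.0], 0.42)]
valve_stand [([191.6, 270.9], 0.71), ([227.6, 220.1], 0.57)]
stem_shoulder [([192.9, 217.5], 0.74)]
stem_tip [([187.9, 217.2], 0.86)]
{'time_s': 0.6, 'joint_positions': array([-1.33049804e+00,  2.06619458e-01,  1.54148168e+00, -4.16366238e-05,
        1.39349267e+00, -1.50473932e-01]), 'qvel': array([ 0.0001261 ,  0.00043819,  0.00038359, -0.00134073,  0.00012133,
       -0.00170775]), 'tau': array([-8.74554025e-04, -3.70635259e+01, -2.81590426e+01,  6.97870692e-02,
        2.78386963e-02, -3.38068287e-05]), 'position': array([ 0.21901227, -0.53166761,  0.21944431]), 'orientation': array([ 9.80972068e-01,  1.94148916e-01, -2.04972943e-05,  3.41059482e-07]), 'ft_force': array([-0.86288247,  0.32446685,  0.23246845]), 'wrist_torque': array([ 0.02645981, -0.04407937, -0.02874009]), 'finger_force': 0.0, 'grip_width': 0.09393643929171987}
```

View pics/top0.png

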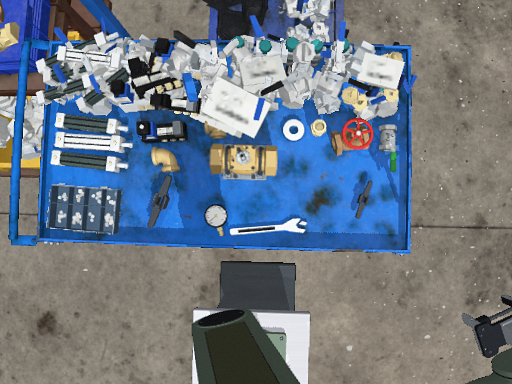

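View pics/side0.png

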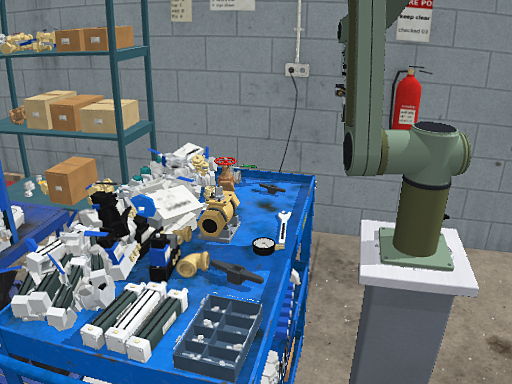

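```bash
cat > h.py <<'E'
from station import env, fingers, planner, vision, job, models
import cv2, numpy as np
from scipy.spatial.transform import Rotation as Ro
def ray(c,rc):
    p=vision.camera_params(c); K=p["camera_matrix"]; R=np.array(p["R"])
    u=cv2.undistortPoints(np.array([[[rc[1],rc[0]]]],float),np.array(K),np.array([p["k1"],0,0,0,0]))[0,0]
    d=R.T@np.array([u[0],u[1],1]); return -R.T@np.array(p["t"]), d/np.linalg.norm(d)
def atz(c,rc,z):
    o,d=ray(c,rc); return o+d*(z-o[2])/d[2]
def tri(r1,r2):
    A=np.zeros((3,3));b=np.zeros(3)
    for o,d in (r1,r2):
        P=np.eye(3)-np.outer(d,d);A+=P;b+=P@o
    X=np.linalg.solve(A,b)
    return X,[np.linalg.norm(np.cross(X-o,d)) for o,d in (r1,r2)]
def proj(c,X):
    p=vision.camera_params(c); x=cv2.projectPoints(np.array([X],float),cv2.Rodrigues(np.array(p["R"]))[0],np.array(p["t"]),np.array(p["camera_matrix"]),np.array([p["k1"],0,0,0,0.]))[0][0,0]
    return x[::-1]
def down(yaw): # tool down, tool y axis along world angle yaw
    return (Ro.from_euler('z',yaw+np.pi/2)*Ro.from_euler('x',np.pi)).as_quat()
E
python3 - <<'E'
from h import *
for l,a,b in (("long",[200.7,166.4],[278.8,237.3]),("tip",[151.3,240.4],[187.9,217.2]),("shoulder",[156,246.1],[192.9,217.5]),("stand",[161.3,243.4],[227.6,220.1])):
    print(l,tri(ray("top",a),ray("side",b)))
q=Ro.from_quat(down(0.3)).as_matrix(); print(q)
E
```

```text
long (array([ 0.44216824,  0.24067139, -0.00573405]), [np.float64(0.0007965679626738729), np.float64(0.0007965679626737094)])
tip (array([0.56020961, 0.03014678, 0.13825648]), [np.float64(0.0038830241359579403), np.float64(0.00388302413595792)])
shoulder (array([0.55754201, 0.01884713, 0.11765589]), [np.float64(0.0018174966457909143), np.float64(0.0018174966457909006)])
stand (array([0.55274581, 0.03030596, 0.01298673]), [np.float64(0.002017020598780221), np.float64(0.0020170205987802008)])
[[-2.95520207e-01  9.55336489e-01  1.16994977e-16]
 [ 9.55336489e-01  2.95520207e-01  3.61907875e-17]
 [ 1.23259516e-32  1.22464680e-16 -1.00000000e+00]]
```

The top view shows the long handle at about (200,162) and the valve with its bare stem at about (156,243), pipe roughly along image columns. The side view shows the long handle at about (272,238) and the valve at about (215,218). I'll refine this with repeated detections, masks and an enlarged crop.

Run:
```python
from h import *
acc={}
for i in range(4):
  for c in ("top","side"):
    im=vision.snapshot(c)
    for l in ("long_handle","stem_shoulder","stem_tip","valve_stand"):
        d=models.place_of(l,c)
        if d: acc.setdefault((l,c),[]).append(d[0]["centre"])
for k,v in acc.items(): print(k,np.round(v,1).tolist())
for l in ("long_handle","stem_shoulder","stem_tip"):
    print(l,tri(ray("top",np.median(acc[l,"top"],0)),ray("side",np.median(acc[l,"side"],0))))
im=vision.snapshot("top")
for l in ("long_handle","valve_stand"):
    t=models.trace(l,"top")[0]; m=t["mask"]; rc=np.argwhere(m)
    z={"long_handle":0.03,"valve_stand":0.09}[l]
    P=np.array([atz("top",x,z)[:2] for x in rc.astype(float)])
    (cx,cy),(w,h),a=cv2.minAreaRect(P.astype(np.float32)*1000); u=np.linalg.svd(P-P.mean(0))[2][0]
    print(l,len(rc),P.mean(0),"rect",cx,cy,w,h,a,"pca deg",np.degrees(np.arctan2(u[1],u[0])),t["confidence"])
A=cv2.resize(im[130:190,200:285],None,fx=8,fy=8,interpolation=cv2.INTER_CUBIC)
B=cv2.resize(im[168:234,140:184],None,fx=8,fy=8,interpolation=cv2.INTER_CUBIC)
cv2.imwrite("pics/topA.png",A[:,:,::-1]); cv2.imwrite("pics/topB.png",B[:,:,::-1])
```

```text
('long_handle', 'top') [[200.6, 166.8], [197.3, 168.9], [200.9, 169.1], [200.5, 165.8]]
('stem_shoulder', 'top') [[159.9, 242.8], [157.2, 243.4], [158.7, 245.0], [157.3, 244.2]]
('stem_tip', 'top') [[152.7, 243.6], [154.3, 241.1], [156.3, 242.0], [154.8, 240.1]]
('valve_stand', 'top') [[162.8, 247.5], [162.7, 244.6], [165.3, 243.0], [163.5, 243.9]]
('long_handle', 'side') [[280.1, 238.1], [277.2, 237.2], [280.7, 236.9], [277.8, 236.0]]
('stem_shoulder', 'side') [[194.4, 218.6], [196.2, 219.3], [190.7, 219.0], [193.2, 215.5]]
('stem_tip', 'side') [[186.0, 216.6], [185.0, 215.9], [186.0, 217.6], [187.0, 217.0]]
('valve_stand', 'side') [[227.4, 221.2], [230.1, 219.6], [227.3, 222.6], [228.3, 218.5]]
long_handle (array([ 0.44319993,  0.23746647, -0.00857657]), [np.float64(0.00030834873116369145), np.float64(0.000308348731163652)])
stem_shoulder (array([0.55224493, 0.02420417, 0.11775628]), [np.float64(0.0015486103693430247), np.float64(0.0015486103693432582)])
stem_tip (array([0.55674261, 0.02816856, 0.14285976]), [np.float64(0.0010732312279798392), np.float64(0.0010732312279796055)])
long_handle 530 [0.44188645 0.25046323] rect 440.8988342285156 249.4107666015625 42.20644760131836 149.34535217285156 71.14924621582031 pca deg 160.4025592881752 0.77
valve_stand 2211 [0.54738085 0.02771611] rect 545.4125366210938 28.723602294921875 87.85130310058594 167.7623748779297 1.3792691230773926 pca deg -89.59336777442307 0.61
```

View pics/topA.png

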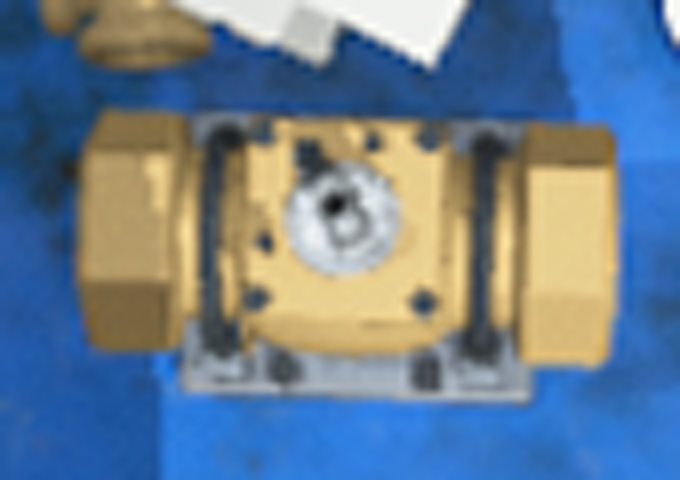

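View pics/topB.png

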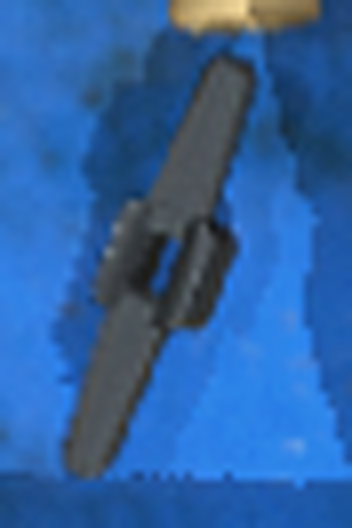

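The crops show the stem/shoulder disc at about (row 156.4, col 242.3), with the stop ear at upper left (row 149, col 238). The flats therefore point about 30° from +x toward +y. The long handle's tips are at about (176,169) and (226,150), which puts the hub at about (201,160), not at the network's column 167. Next I fit the handle's silhouette in both views and check the stem in the side view.

```bash
cat >> h.py <<'E'
def P2(c,X):
    p=vision.camera_params(c); return cv2.projectPoints(np.asarray(X,float),cv2.Rodrigues(np.array(p["R"]))[0],np.array(p["t"]),np.array(p["camera_matrix"]),np.array([p["k1"],0,0,0,0.]))[0][:,0]
def box(x0,x1,y0,y1,z0,z1): return np.array([[x,y,z] for x in(x0,x1) for y in(y0,y1) for z in(z0,z1)])
PARTS=[box(-.019,.019,-.017,.017,0,.034),box(.019,.075,-.0095,.0095,.019,.033),box(-.075,-.019,-.0095,.0095,.019,.033)]
def sil(c,x,y,z,yaw,S=4):
    m=np.zeros((384*S,512*S),np.uint8); R=Ro.from_euler('z',yaw).as_matrix()
    for b in PARTS:
        q=(P2(c,b@R.T+[x,y,z])+.5)*S-.5
        cv2.fillConvexPoly(m,cv2.convexHull(q.astype(np.float32)).round().astype(np.int32),1)
    return cv2.resize(m.astype(np.float32),(512,384),interpolation=cv2.INTER_AREA)
def fit(masks,x0,free):
    from scipy.optimize import minimize
    x0=np.array(x0,float); sc=np.array([.01,.01,.01,.1])[free]
    def f(v):
        p=x0.copy(); p[free]+=v*sc; return sum(np.abs(sil(c,*p)-m).sum()/m.sum() for c,m in masks.items())
    r=minimize(f,np.zeros(len(sc)),method="Nelder-Mead",options=dict(initial_simplex=np.vstack([np.zeros(len(sc)),np.eye(len(sc))])))
    p=x0.copy();p[free]+=r.x*sc; return p,r.fun
E
python3 - <<'E'
from h import *
ms={}
for c in ("top","side"):
    im=vision.snapshot(c); t=models.trace("long_handle",c)[0]; ms[c]=t["mask"].astype(np.float32); print(c,t["confidence"],t["centre"],ms[c].sum())
    if c=="side": side=im
x0=[.441,.2495,0,np.radians(-19.6)]
print("both",fit(ms,x0,[0,1,2,3])); print("z0",fit(ms,x0,[0,1,3]))
for c in ms: print(c,fit({c:ms[c]},x0,[0,1,3]))
print("cam",[ray(c,(0,0))[0] for c in ms])
for z in (.118,.144): print("disc",z,atz("top",(156.4,242.3),z))
for X in ([.5545,.0262,.118],[.5545,.0262,.144]): print(proj("top",X),proj("side",X))
cv2.imwrite("pics/sideA.png",cv2.resize(side[165:245,180:260],None,fx=7,fy=7,interpolation=cv2.INTER_CUBIC)[:,:,::-1])
E
```

```text
top 0.73 [199.5, 164.2] 520.0
side 0.69 [271.4, 235.3] 641.0
both (array([ 0.44298366,  0.25129352, -0.00058492, -0.35190727]), np.float64(0.3450154662132263))
z0 (array([ 0.44197931,  0.2517702 ,  0.        , -0.35208417]), np.float64(0.3496097922325134))
top (array([ 0.44297237,  0.25139838,  0.        , -0.35533406]), np.float64(0.1841346174478531))
side (array([ 0.44197339,  0.25215438,  0.        , -0.31749567]), np.float64(0.17033931612968445))
cam [array([ 0.43339451, -0.03251674,  1.06811563]), array([0.20788843, 1.07780012, 0.6030677 ])]
disc 0.118 [0.55451413 0.02754596 0.118     ]
disc 0.144 [0.55119969 0.02590234 0.144     ]
[156.41986308 242.85378453] [193.98101291 218.36791818]
[155.00726339 242.21709019] [185.48927643 218.14775999]
```

View pics/sideA.png

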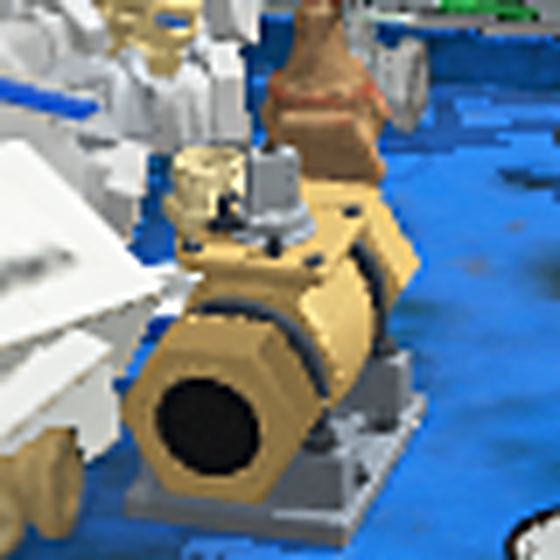

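The side crop shows the stem top at about (186.6,218.6) and the shoulder at about (194.8,219.1). Both agree with a stem axis at (0.5545, 0.027). The handle is at (0.4425, 0.2515), yaw -0.35, and its height fits as 0. Next step is to pick it up.

Run:
```python
from h import *
print("stem tri",tri(ray("top",(156.4,242.3)),ray("side",(194.8,219.1))))
yaw=-0.352
best=None
for k in (-1,1):
    ty=yaw+k*np.pi/2
    qs=[planner.solve_ik(p,down(a)) for p,a in (([.4425,.2515,.15],ty),([.5545,.027,.2],ty+.35+.5),([.5545,.027,.2],ty+.35-.3))]
    print(k,[None if q is None else np.round(q,2).tolist() for q in qs])
```

```text
stem tri (array([0.55342408, 0.0273086 , 0.11624563]), [np.float64(0.0013460679000679688), np.float64(0.0013460679000678055)])
-1 [[0.35, 0.14, 1.77, -0.0, 1.23, 2.27], [-0.11, 0.18, 1.61, -0.0, 1.35, 0.97], [-0.11, 0.18, 1.61, -0.0, 1.35, 1.77]]
1 [[0.35, 0.14, 1.77, 0.0, 1.23, -0.87], [-0.11, 0.18, 1.61, 0.0, 1.35, -2.18], [-0.11, 0.18, 1.61, 0.0, 1.35, -1.38]]
```

Run:
```python
from h import *
ty=-0.352-np.pi/2; q=down(ty)
env.reach([.4425,.2515,.16],q); fingers.move_gripper(.07,40)
print(env.move_l([.4425,.2515,.019],max_speed=.12,max_force=15), env.state()["position"])
fingers.move_gripper(.0,40); s=env.state(); print("grip",s["grip_width"],s["finger_force"],s["ft_force"],s["time_s"])
env.move_l([.4425,.2515,.22]); s=env.state(); print(s["grip_width"],s["ft_force"],s["position"])
# hover above stem, bar at 0.515 rad
env.reach([.554,.027,.22],down(.515-np.pi/2))
s=env.state(); print(s["position"],s["time_s"])
ms={}
ims=[]
for c in ("top","side"):
    im=vision.snapshot(c); d=models.trace("long_handle",c)
    print(c,[(t["confidence"],t["centre"],t["mask"].sum()) for t in d])
    r,cc=proj(c,[.554,.027,.22]).astype(int)
    ims.append(cv2.resize(im[r-40:r+40,cc-40:cc+40],None,fx=5,fy=5,interpolation=cv2.INTER_CUBIC)); print(r,cc)
cv2.imwrite("pics/hover.png",np.hstack(ims)[:,:,::-1])
```

```text
False [0.44331415 0.25180103 0.01979815]
grip 0.033686584150235295 39.969915590263554 [ 0.26001772 -0.71148081  0.06088586] 8.375
0.033886412300083844 [-0.02762837  0.14436374 -2.78646971] [0.44168526 0.2511799  0.21873252]
[0.55359341 0.02754309 0.21946712] 11.0667
top [(0.37, [200.0, 361.6], np.int64(232))]
150 239
side [(0.59, [154.9, 215.1], np.int64(383))]
159 217
```

View pics/hover.png

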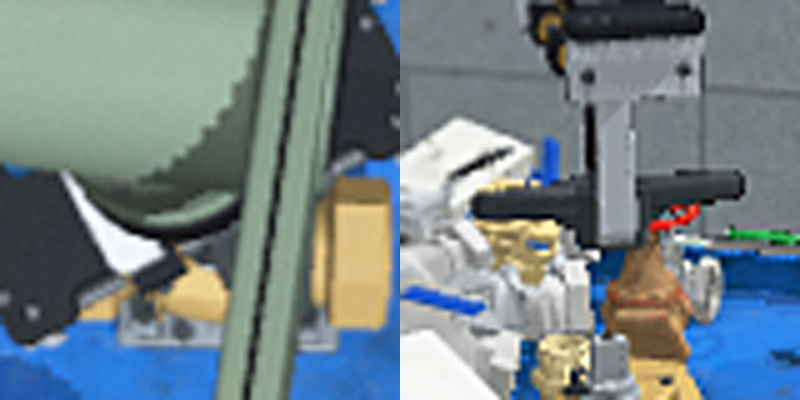

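The hover view shows the handle held level between the fingers, with its tips in the side view at about columns 191.0 and 245.6, directly above the stem at column 218.6. Next I check the shift along the bar against the projection.

Run:
```python
from h import *
s=env.state(); p=s["position"]; z0=p[2]-.0198; yaw=.515
R=Ro.from_quat(s["orientation"]).as_matrix(); print("tooly yaw+90",np.arctan2(R[1,1],R[0,1])+np.pi/2, "tilt",R[:,2])
for dx in (-.004,0,.004):
    u=np.array([np.cos(yaw),np.sin(yaw),0]);n=np.array([-u[1],u[0],0])
    o=[]
    for sgn in (1,-1):
        pts=[p*[1,1,0]+[0,0,z0+h]+u*(dx+sgn*.075)+n*w for h in(.019,.033) for w in (-.0085,.0085)]
        q=P2("side",pts); o.append((q[:,0].min(),q[:,0].max()))
    print(dx,np.round(o,1).tolist())
print("tcp proj",proj("side",p)," stem tip for candidates", [proj("side",[x,.027,.144]).round(1).tolist() for x in (.5525,.5545,.5565)])
m=vision.snapshot("side"); t=models.trace("long_handle","side")[0]["mask"]; c=np.argwhere(t)[:,1]; print("mask cols",c.min(),c.max())
```

```text
tooly yaw+90 0.5161875565440968 tilt [-4.52408903e-05  1.37735530e-04 -9.99999989e-01]
-0.004 [[191.1, 192.2], [244.7, 246.3]]
0 [[189.6, 190.7], [243.3, 244.9]]
0.004 [[188.1, 189.3], [241.9, 243.5]]
tcp proj [160.05209657 217.56298981]  stem tip for candidates [[185.7, 218.7], [185.6, 218.1], [185.5, 217.4]]
mask cols 191 245
```

The side view puts the hub about 2 mm short in x relative to the stem, and the top view says about 1 mm, so I shift +1.5 mm. Then I lower and feel for the flats.

```bash
cat >> h.py <<'E'
OFF=.0198
def zu(): return env.state()["position"][2]-OFF-.118   # underside above shoulder
def press(x,y,yaw,f=5,z=.118+OFF-.001,v=.03):
    hit=env.move_l([x,y,z],ori=down(yaw-np.pi/2),max_speed=v,max_force=f)
    s=env.state(); print(f"yaw {yaw:.3f} x {x:.4f} y {y:.4f} hit {hit} h {zu()*1e3:.1f} F {s['ft_force'].round(1)} T {s['wrist_torque'].round(2)} t {s['time_s']:.1f}",flush=True); return hit
E
python3 - <<'E'
from h import *
x,y=.5555,.0268
env.move_l([x,y,.172],ori=down(.515-np.pi/2),max_speed=.06)
press(x,y,.515)
E
```

```text
yaw 0.515 x 0.5555 y 0.0268 hit True h 21.1 F [ 3.9  1.5 -3. ] T [ 0.42 -0.48  0.06] t 12.9
```

At 21 mm the stem is already in the chamfer and pushes the hub toward +x, so I follow the lateral force as I go down.

```bash
cat >> h.py <<'E'
def settle(x,y,yaw,n=6,f=5,gain=.0003):
    for i in range(n):
        hit=press(x,y,yaw,f)
        if not hit or zu()<.004: break
        F=env.state()["ft_force"]; L=F[:2]*gain; L*=min(1,.0015/max(np.linalg.norm(L),1e-9))
        x+=L[0]; y+=L[1]
        env.move_l([x,y,env.state()["position"][2]+.0012],ori=down(yaw-np.pi/2),max_speed=.03)
    return x,y
E
python3 - <<'E'
from h import *
print(settle(.5555,.0268,.515,6))
E
```

```text
yaw 0.515 x 0.5555 y 0.0268 hit True h 11.1 F [ 3.  -0.3 -3.5] T [ 0.04 -0.56 -0.04] t 13.3
yaw 0.515 x 0.5564 y 0.0267 hit True h 9.7 F [ 1.3 -0.1 -1.9] T [ 0.08 -0.38 -0.01] t 13.8
yaw 0.515 x 0.5568 y 0.0267 hit True h -0.7 F [-0.5  0.2  4. ] T [-0.09  0.04 -0.  ] t 14.4
(np.float64(0.5567806082503203), np.float64(0.026659144169657204))
```

It dropped home (h ≈ 0) on the first angle, so the handle is on the flats. Now I turn clockwise in small steps, following the lateral force, until the stop shows in the torque.

Run:
```python
from h import *
u=lambda a: np.array([np.cos(a),np.sin(a)])
dx=-.002; p=env.state()["position"]; S=np.array([.5568,.0267])+dx*u(.515); z=p[2]+.0008
yaw=.515; ext=np.zeros(2)
while yaw>-.16:
    yaw-=.05
    xy=S-dx*u(yaw)+ext
    env.move_l([*xy,z],ori=down(yaw-np.pi/2),max_speed=.03)
    s=env.state(); F=s["ft_force"]; T=s["wrist_torque"][2]
    R=Ro.from_quat(s["orientation"]).as_matrix(); a=np.arctan2(R[1,1],R[0,1])+np.pi/2
    print(f"cmd {yaw:.3f} act {a:.3f} h {zu()*1e3:.1f} F {F.round(1)} Tz {T:.2f} t {s['time_s']:.1f}")
    L=F[:2]*.0002; ext+=L*min(1,.0008/max(np.linalg.norm(L),1e-9))
    if abs(T)>.9: break
print(env.state()["wrist_torque"])
```

```text
cmd 0.465 act 0.465 h -0.6 F [-0.9  5.3  0.4] Tz 0.07 t 14.7
cmd 0.415 act 0.416 h -0.6 F [-2.   5.7 -0.2] Tz 0.07 t 15.0
cmd 0.365 act 0.367 h -0.6 F [-2.3  4.8 -0.9] Tz 0.01 t 15.2
cmd 0.315 act 0.317 h -0.6 F [-2.6  3.7 -3.4] Tz 0.10 t 15.5
cmd 0.265 act 0.267 h -0.6 F [-1.   1.  -4.7] Tz 0.05 t 15.7
cmd 0.215 act 0.217 h -0.6 F [-0.3  0.6 -7. ] Tz 0.09 t 16.0
cmd 0.165 act 0.167 h -0.4 F [-0.8 -1.4 -6.9] Tz 0.04 t 16.2
cmd 0.115 act 0.117 h -0.1 F [-0.7  0.7 -6.8] Tz 0.10 t 16.5
cmd 0.065 act 0.067 h 0.1 F [-0.5 -0.2 -7. ] Tz 0.08 t 16.7
cmd 0.015 act 0.017 h 0.2 F [-0.9 -0.9 -7.5] Tz 0.12 t 17.0
cmd -0.035 act -0.033 h 0.3 F [ 0.5  0.5 -7.6] Tz 0.05 t 17.2
cmd -0.085 act -0.083 h 0.3 F [ 0.1  1.1 -6.9] Tz 0.04 t 17.5
cmd -0.135 act -0.132 h 0.3 F [-0.2  1.2 -6.9] Tz 0.33 t 17.7
cmd -0.185 act -0.181 h 0.3 F [ 0.3  0.3 -6.5] Tz 0.95 t 18.0
[0.0734796  0.03647204 0.95326992]
```

The stop is felt at about -0.11 rad (torque up to 0.95 N m), which is the play past square. I ease back within the play to unload it, let go, retreat and look.

Run:
```python
from h import *
s=env.state(); p=s["position"]
for a in (-.12,-.06): 
    env.move_l(p,ori=down(a-np.pi/2),max_speed=.03); s=env.state(); print(a,s["wrist_torque"].round(2),s["ft_force"].round(1),zu())
# unload vertical force (weight only -2.7)
fingers.move_gripper(.034+.02); s=env.state(); print(s["grip_width"],s["ft_force"].round(1))
env.move_l([p[0],p[1],.27]); env.reach([.40,-.28,.3],down(-np.pi/2))
ms={}; ims=[]
for c in ("top","side"):
    im=vision.snapshot(c); d=models.trace("long_handle",c)
    print(c,[(t["confidence"],t["centre"],t["mask"].sum()) for t in d])
    ms[c]=d[0]["mask"].astype(np.float32)
    r,k=proj(c,[.555,.026,.13]).astype(int); ims.append(cv2.resize(im[r-40:r+40,k-40:k+40],None,fx=5,fy=5,interpolation=cv2.INTER_CUBIC)); print(r-40,k-40)
cv2.imwrite("pics/after.png",np.hstack(ims)[:,:,::-1])
x0=[.5545,.0265,.118,-.05]
for c in ms: print(c,fit({c:ms[c]},x0,[0,1,3]))
print("both",fit(ms,x0,[0,1,2,3]),env.state()["time_s"])
```

```text
-0.12 [0.11 0.13 0.23] [-0.   0.6 -5.2] 0.0004705712632433051
-0.06 [ 0.04  0.02 -0.02] [ 0.2 -1.4 -2.2] 0.0013266070614516984
0.05418586998930666 [-0.   0.4  0.3]
top [(0.89, [156.9, 249.6], np.int64(597))]
115 202
side [(0.79, [187.9, 217.5], np.int64(449))]
150 178
top (array([ 0.55318265,  0.0275805 ,  0.118     , -0.04220351]), np.float64(0.183207705616951))
side (array([ 0.55591753,  0.0282899 ,  0.118     , -0.10024464]), np.float64(0.19028396904468536))
both (array([ 0.55458001,  0.02729702,  0.11781271, -0.04260988]), np.float64(0.39162659645080566)) 21.5417
```

View pics/after.png

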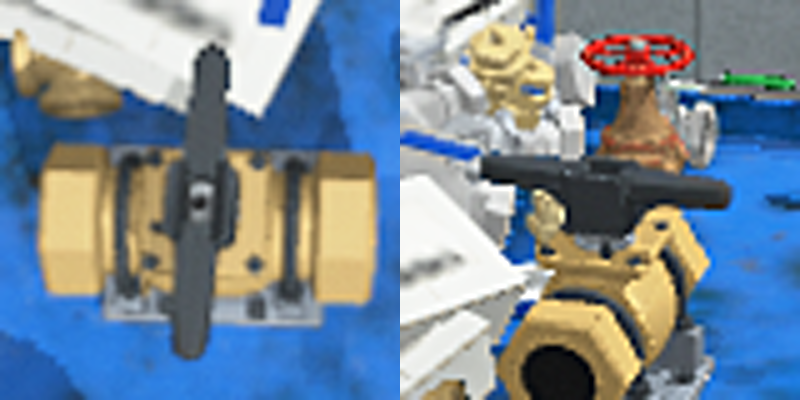

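The after view shows the handle seated on the stem and standing square across the pipe, about 0.04 rad off; tips are at crop (211,47) and (187,357). A gentle tap on both arms with the fingertips will confirm it is fully down and measure its height.

Run:
```python
from h import *
a=-.045; x,y=.5548,.0268; q=down(a)
env.reach([x,y,.25],q); fingers.move_gripper(.04,20)
env.move_l([x,y,.185],max_speed=.08)
hit=env.move_l([x,y,.155],max_speed=.02,max_force=8); s=env.state()
print(hit,"arm top z",s["position"][2]-.014,"expect .151",s["ft_force"].round(1),s["wrist_torque"].round(2))
env.move_l([x,y,.27]); env.reach([.40,-.28,.3],q)
ms={}
for c in ("top","side"):
    vision.snapshot(c); ms[c]=models.trace("long_handle",c)[0]["mask"].astype(np.float32)
print(fit(ms,[.5545,.0265,.118,-.05],[0,1,2,3]),fit({"top":ms["top"]},[.5545,.0265,.118,-.05],[0,1,3]),env.state()["time_s"],env.state()["ft_force"])
```

```text
True arm top z 0.1512511889782627 expect .151 [-1.   0.2  4.5] [-0.03  0.05  0.01]
(array([ 0.55481051,  0.02882575,  0.11810564, -0.05621853]), np.float64(0.3456670641899109)) (array([ 0.55547122,  0.02881911,  0.118     , -0.04973129]), np.float64(0.18461696803569794)) 27.6083 [-0.2809853  -0.89919473 -0.73138835]
```

The arm tops measured 0.1513 against an expected 0.151, so the handle is home. Its bar is about 0.05 rad from square and the robot is clear, so I hand in.

```bash
python3 -c "
from h import *
print(job.job_done())"
```

```text
the job is handed in; nothing more can be done
None
```

I set the long handle fully home on the stem, turned it clockwise to the stop, eased it back slightly within its play and released it; it stands about 0.05 rad from square across the pipe, and I handed the job in with the robot clear at about 28 s (the hand-in returned no verdict).

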